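# Shift the coil winder's feed lever

### The job

The feed change lever on the coil winder has been left in the middle track of its gate. With the fingers closed, push it through the cross track and into the slot marked with the plus sign, fully home against the end of that slot, then leave it there and move clear. Push with the outside of the fingers only: do not take the lever between the fingers, do not force it hard against the gate, and leave the loose things on and around the winder where they are.

Things in the scene. Friction and masses are not known exactly. Their poses are not given: they have to be found in the camera images.
- winder: Bench coil winder, fixed: grey gearbox 150 x 250 mm (its x by its y), its top an aluminium gate plate with the top face 130 mm above the bench. A spindle with a copper coil (top at 96 mm) and a tailstock stand on its +y side, out to y = 290 mm. Origin on the bench under the gate's centre; z up; turned about z only.
- gate_centre (a point): Gate's centre, on the plate's top, axes as the winder's. The lever's stem centre can run here: a cross track along y at x = 0, y = -34 to 34 mm; and three tracks along x at y = -34, 0, 34 mm, each x = -26 to 26 mm. So four outer slots end at x = +-26, y = +-34 mm; the lever starts in the middle track. Tracks are 16 mm wide, the stem 12 mm.
- lever: The lever: a 12 mm steel stem, 225 mm long with its black grip (26 mm thick, 60 mm high, at its upper end), that tips about a pivot at the winder's origin. It stays where it is left; about 2.5 N at the grip moves it, and only the gate walls stop it. Origin at the pivot, z along the lever to its top.
- tip_side (a joint): Sideways tip of the lever, rad, positive to the winder's +y; 0 in the middle track, about +-0.26 in the outer tracks
- tip_fore (a joint): Fore and aft tip of the lever, rad, positive to the winder's +x; 0 in the cross track, about +-0.20 at the slot ends
- lever_gate (a point): Point on the lever's axis 130 mm from its pivot, about level with the gate plate's top.
- grip_low (a point): Lower end of the black grip, on the lever's axis, 165 mm from the pivot
- grip_mid (a point): Middle of the black grip (26 mm thick, 60 mm high), on the lever's axis, 195 mm from the pivot
- grip_top (a point): Top of the black grip, on the lever's axis, 225 mm from the pivot
- mark_plus: Raised dark steel plus sign, 24 x 24 mm, arms 7 mm wide, 4 mm high, on the gate plate: marks the wanted slot. The four marks lie beyond the ends of the outer slots, in line with them, at x = +-50, y = +-34 mm of the winder; which is where changes. Origin: centre of its underside
- mark_disc: Another slot's mark: a dark steel disc, 24 mm across, 4 mm high; origin at the centre of its underside
- mark_bar: Another slot's mark: a dark steel bar, 7 x 26 mm, 4 mm high; origin at the centre of its underside
- mark_corner: Another slot's mark: a dark steel L, 24 x 24 mm, 4 mm high; origin at the centre of its underside
- bobbin_a: Loose copper-coloured bobbin, 34 mm across, 28 mm high, standing on the gate plate towards the winder's -y end. Leave alone. Origin under its centre
- bobbin_b: Loose brass-coloured bobbin, 34 mm across, 28 mm high, standing on the gate plate towards its +y end. Leave alone. Origin under its centre
- tape_roll: Loose roll of brown tape lying flat, 90 mm across, 24 mm high. Leave alone. Origin under its centre
- jar: Loose jar with a brass-coloured lid, 68 mm across, 100 mm high. Leave alone. Origin under its centre
- driver: Loose red-handled screwdriver lying on the bench, 170 mm long. Leave alone. Origin on its underside
- parts_cup: Loose white plastic cup, 64 mm across, 50 mm high. Leave alone. Origin under its centre
- ferrite: Loose dark ferrite block, 50 x 35 x 30 mm. Leave alone. Origin under its centre

How it is judged:
At the end, for the whole second after the job is handed in: The lever rests in the slot marked with the plus, its stem within 29 mm of the plus's centre at the gate plate (about 24 mm when fully home, so no more than about 5 mm short), and every loose thing is within 30 mm of where it stood (horizontal distance between lever_gate and mark_plus below 0.029 m and (value of joint tip_side above 0.2 rad or value of joint tip_side below -0.2 rad) and velocity of joint tip_fore between -0.05 and 0.05 rad/s and distance of each of bobbin_a, bobbin_b, tape_roll, jar, driver, parts_cup, ferrite from where it was at the start of the episode below 0.03 m); the robot touches nothing.
It fails at once if the lever is taken between the fingers: the grasp point comes within 16 mm of the grip's axis while the fingers touch the lever (contact force between the fingers and lever above 0.3 N and (distance between the grasp point and grip_low below 0.016 m or distance between the grasp point and grip_mid below 0.016 m or distance between the grasp point and grip_top below 0.016 m)).
It fails at once if the robot pushes the lever with more than 40 N (contact force between any of the fingers, the arm and lever above 40 N).
It fails at once if a loose thing is shifted or lifted by more than 30 mm (distance of any of bobbin_a, bobbin_b, tape_roll, jar, driver, parts_cup, ferrite from where it was at the start of the episode above 0.03 m).
It also fails if it takes over 48 s, if anything falls off the work surface, if the arm or the gripper's body presses on something with over 40 N, if the wrist force passes 120 N, or if a joint passes its speed limit or range.

### The arm

A 6-joint arm with a two-finger parallel gripper is mounted at the origin on the work surface. World frame = base frame: x ahead of the robot, y to its left, z up, the work surface at z = 0. Lengths are in m, angles in rad, forces in N, time in s.
With the tool pointing down it reaches from about 0.325 to 0.9 m from the base axis. Payload 6.1 kg.
Tool frame: the origin (TCP) lies midway between the tips of the shut fingers; the grasp point (between the pads) lies 19 mm behind it; x points along the fingers, y is the direction in which the jaws open and shut, and the axes are right-handed (so a half turn about x gives the same grasp; the last joint's range is limited). The gripper opens to 85 mm and grips with 20 to 120 N. Pads are 22 mm wide; open, the fingers measure 114 mm over their backs; the gripper's body (76 mm by 85 mm) begins 54 mm behind the grasp point. The pads swing forward as they close: fully open they stand 13 mm farther back than shut.
Start: joints at [-1.381, 0.22, 1.526, -0, 1.395, -0.126], TCP at [0.194, -0.594, 0.231] pointing down, gripper open.
Joint ranges: [-2.98, 2.98], [-0.91, 2.08], [0.09, 2.57], [-1.24, 4.39], [0.2, 2.65], [-2.68, 2.68]. Speed limits (rad/s): [2.57, 2.57, 3.01, 3.14, 3.14, 3.14].

### API

Orientations are given as a 3x3 rotation matrix whose columns are the frame's x, y, z axes.
In Python, from cell import telemetry, eyes, robot gives the robot as it stands.
- The arm moves only by the tool step_arm, never from a script. Its argument "increments" is a list of rows, each a list of 7 numbers: the turn, a rotation vector about the world's x, y, z in rad, then the shift along the world's x, y, z in units of 40 mm (1.0 is 40 mm), then the opening in per cent of the stroke, from 0 (shut) to 100 (fully open). A call has 1 to 8 rows; each row shifts and turns the commanded pose from where the row before left it; what a row does not reach is not made up. A row lasts 1/10 s, in which the tool goes at most 50 mm and 8.59 degrees, less where a joint would pass 70% of its speed; a pose out of reach is approached as far as the arm can. A call is refused whole if a number of a shift passes 1 or a number of a turn 0.15, either way. A call with a gripper value outside its range is refused whole. The fingers move at their own pace and stop on an object; "squeeze" is the grip in N (left out, the last holds). Time passes only in rows, so rows that do not move let the fingers close. It gives the time, the measured TCP pose, the force and the opening at its end, in the units of the state.
- telemetry.read_state(): the state, without advancing time (a new reading comes with each control period).
- eyes.read_camera(name): name is "side" or "top"; returns the picture (384x512x3 uint8, red, green, blue); there is no depth.
- eyes.camera_params(name): a dict with "fx", "fy", "cx", "cy" (pixels), "k1" (the pictures are not rectified: a ray, as slopes to the right and down, at radius r is drawn at 1 + k1 r^2 times it, then the intrinsics apply), "R" (3x3) and "t" (3): a world point X has camera coordinates R X + t. Camera axes: x right, y down, z forward; pixel columns grow to the right and rows downward; lengths in m; the calibration is good to about 2 mm. A picture is of the moment at which its call begins. camera_params takes no time and is no camera call.
- robot.job_done(): hands the job in, once; it reports no verdict.
The state is a dict: "time_s": time; "joints": joint angles; "qd": joint speeds; "joint_efforts": joint torques, N m; "eef_pos": TCP position; "orientation": TCP orientation; "contact_force": force on the tool from outside, world axes, zero at the start; "torque": the same for the moment, N m; "finger_gap": finger opening in m.
Only numpy, scipy, OpenCV 4.12 (cv2) and the standard library are available. Lean on these libraries where they do the work, as an engineer would, in place of code of your own. Each camera call takes 0.05 s, during which the arm holds its last target. There are 200 camera calls.

## Working session

There is one attempt and no reset: what is moved stays moved. The work goes in short steps, Python scripts to look and compute and a tool call to move; the robot and the scene stay as the last step left them, time stands still between calls to the robot, and variables do not carry over. Pictures are saved under pics/ and viewed, about 8 in all and at most 12, crops included, and the job is handed in when it is done.

Besides the shell and the picture viewer there is one more tool, called after ">>>" in YAML: its name, and indented under it one key for each argument. step_arm: Moves the arm, as the interface text tells. Its arguments: {"type":"object","properties":{"increments":{"type":"array","items":{"type":"array","items":{"type":"number"}}},"squeeze":{"type":"number"}},"required":["increments"]}

```bash
mkdir -p pics
python3 - <<'E'
from cell import telemetry, eyes, robot
import cv2,numpy as np
for n in("top","side"):
    im=eyes.read_camera(n); np.save(f"pics/{n}0.npy",im)
    cv2.imwrite(f"pics/{n}0.png",cv2.resize(im[:,:,::-1],(800,600),interpolation=cv2.INTER_CUBIC))
    p=eyes.camera_params(n); print({k:(np.round(v,4).tolist()) for k,v in p.items()}); print(-np.array(p["R"]).T@p["t"])
s=telemetry.read_state(); print(s["time_s"],s["eef_pos"],s["orientation"])
E
```

```text
{'fx': 467.3255, 'fy': 467.3255, 'cx': 252.5547, 'cy': 198.7821, 'k1': -0.1905, 'R': [[-0.018, -0.9998, 0.0053], [-0.9901, 0.017, -0.1397], [0.1396, -0.0078, -0.9902]], 't': [0.0153, 0.5714, 1.1582]}
[0.40430469 0.01457043 1.22657981]
{'fx': 484.8707, 'fy': 484.8707, 'cx': 256.3414, 'cy': 187.0718, 'k1': -0.0471, 'R': [[0.5752, 0.8179, 0.0125], [0.5788, -0.3961, -0.7128], [-0.578, 0.4173, -0.7012]], 't': [-0.3518, -0.2031, 1.3809]}
[ 1.11816228 -0.36892923  0.82798481]
0.1 [ 0.19398593 -0.59354766  0.23028871] [[-3.43421577e-04  3.10580068e-01 -9.50547160e-01]
 [ 1.76063877e-03 -9.50545555e-01 -3.10580180e-01]
 [-9.99998391e-01 -1.78023012e-03 -2.20381457e-04]]
```

View pics/top0.png

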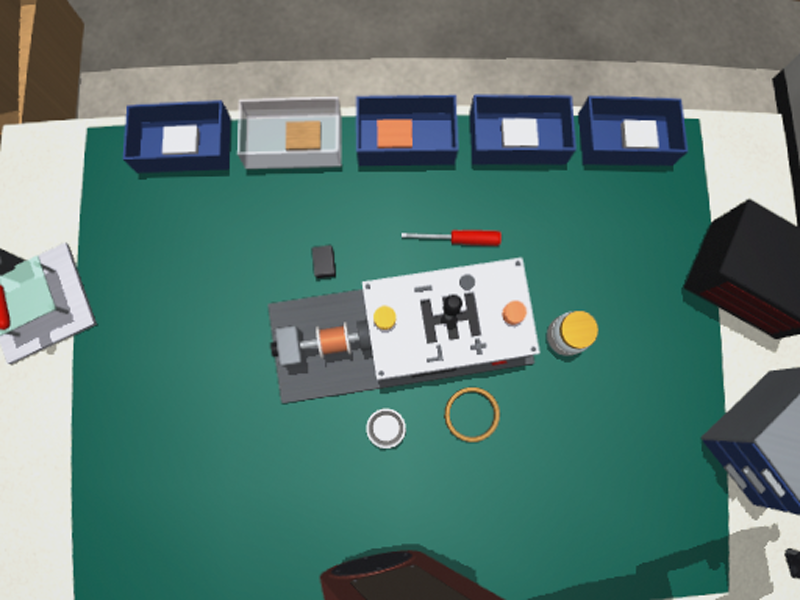

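View pics/side0.png

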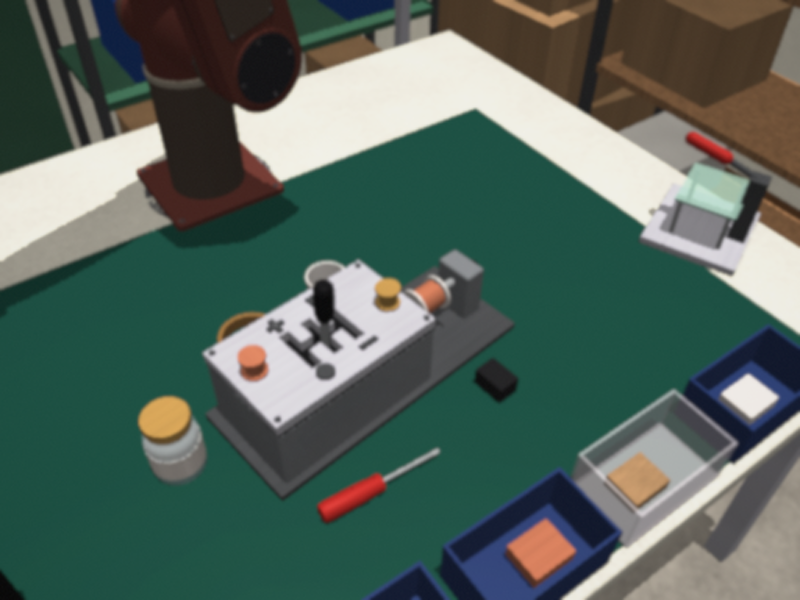

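Top view (800x600 px): the plus is at (478,346), the -x/-y slot; the corner mark is at (434,354), the bar at (423,289) and the disc at (467,282). The lever grip is at about (452,305) in the middle track, with bobbins at (514,312) and (385,318). The side view agrees.

```bash
cat > h.py <<'E'
import numpy as np,cv2
from cell import eyes
def ray(n,px):
    p=eyes.camera_params(n); K=np.array([[p["fx"],0,p["cx"]],[0,p["fy"],p["cy"]],[0,0,1]])
    u=cv2.undistortPoints(np.array(px,float).reshape(-1,1,2),K,np.array([p["k1"],0,0,0.]))[:,0]
    R=np.array(p["R"]); return -R.T@p["t"],np.c_[u,np.ones(len(u))]@R
def plane(n,px,z):
    c,d=ray(n,px); return c+d*((z-c[2])/d[:,2])[:,None]
def tri(pt,ps):
    c1,d1=ray("top",pt);c2,d2=ray("side",ps);d1,d2=d1[0],d2[0]
    s=np.linalg.lstsq(np.c_[d1,-d2],c2-c1,rcond=None)[0]; a=c1+s[0]*d1;b=c2+s[1]*d2
    return (a+b)/2,np.linalg.norm(a-b)
E
python3 - <<'E'
from h import *
im=np.load("pics/top0.npy"); s=.64
hsv=cv2.cvtColor(im,cv2.COLOR_RGB2HSV); 
# plate: outline by hull of bright blob
w=((hsv[:,:,2]>170)&(hsv[:,:,1]<50)).astype(np.uint8); w[:,:225]=0;w[:,352:]=0;w[:150]=0;w[250:]=0
cs=max(cv2.findContours(w,0,2)[0],key=cv2.contourArea)
P=plane("top",cv2.convexHull(cs)[:,0],.13)
r=cv2.minAreaRect((P[:,:2]*1000).astype(np.float32)); print("plate mm",r)
fill=cv2.drawContours(np.zeros_like(w),[cv2.convexHull(cs)],-1,1,-1)
dark=((hsv[:,:,2]<125)&(fill>0)).astype(np.uint8)
n,l,st,ce=cv2.connectedComponentsWithStats(dark)
for i in range(1,n):
    if st[i,4]>15: print(st[i],ce[i].round(1),(ce[i]/s).round(),plane("top",ce[i]+0,.134).round(4)[0])
for nm,px,z in(("bobA",(514,312),.158),("bobB",(385,318),.158),("jar",(579,330),.1),("cup",(386,428),.05),("tape",(472,414),.024)):
    print(nm,plane("top",np.array(px)*s,z)[0].round(3))
b=np.load("pics/side0.npy")
c=lambda a,x,y,w,h:cv2.resize(a[y:y+h,x:x+w,::-1],(w*4,h*4),interpolation=cv2.INTER_CUBIC)
A=c(im,225,160,130,90);B=c(b,125,160,160,120)
o=np.zeros((480,1160,3),np.uint8);o[:360,:520]=A;o[:,520:]=B
cv2.imwrite("pics/crop0.png",cv2.resize(o,(800,331)))
E
```

```text
plate mm ((547.8877563476562, -77.8865966796875), (150.32540893554688, 250.8470458984375), 7.911787986755371)
[294 176  10  10  66] [298.3 180.4] [466. 282.] [ 0.6007 -0.1036  0.134 ]
[266 183  10   4  22] [270.5 184.7] [423. 289.] [ 0.5912 -0.0372  0.134 ]
[269 187  39  33 669] [288.1 202.2] [450. 316.] [ 0.5488 -0.0779  0.134 ]
[301 217  10  10  30] [305.3 221.7] [477. 346.] [ 0.5017 -0.1171  0.134 ]
[273 221  10  11  27] [279.2 226.9] [436. 354.] [ 0.4908 -0.0553  0.134 ]
bobA [ 0.55  -0.171  0.158]
bobB [0.544 0.021 0.158]
jar [ 0.527 -0.284  0.1  ]
cup [0.381 0.023 0.05 ]
tape [ 0.4   -0.119  0.024]
```

View pics/crop0.png

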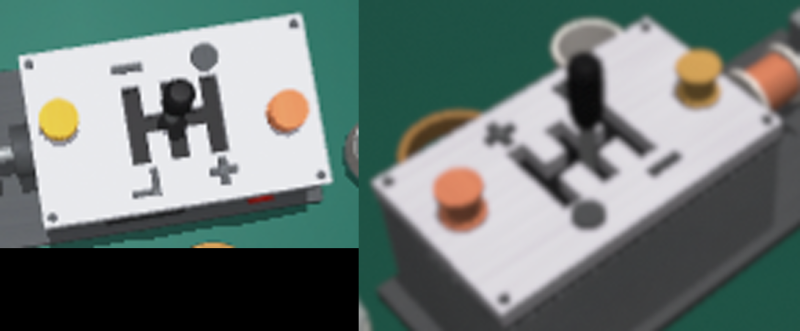

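The crops confirm the plate outline (150.3 x 250.8 mm, yaw 7.9°) and the plus at local (-51,-33) mm. The grip top is at about px (290,191) in top and (207,182) in side, so the lever leans towards +x. I'll triangulate that.

```bash
cat >> h.py <<'E'
C=np.array([.548,-.078]);a=np.radians(7.9);E=np.array([[np.cos(a),np.sin(a)],[-np.sin(a),np.cos(a)]])
loc=lambda p:(E@(np.array(p)[:2]-C))
wor=lambda q:C+E.T@np.array(q)
E
python3 - <<'E'
from h import *
p,e=tri((290.2,191.5),(207,182.5));print(p,e,loc(p))
q=plane("top",[(290.2,191.5)],.223)[0];print(q,loc(q))
for q in((0,.055),(.06,0),(.05,-.051),(.005,.05)):print(q,wor(q))
E
```

```text
[ 0.5602921  -0.07548715  0.22345061] 4.955363780812493e-05 [0.01252082 0.00079952]
[ 0.56035053 -0.07554949  0.223     ] [0.01257012 0.00072974]
(0, 0.055) [ 0.54044055 -0.02352198]
(0.06, 0) [ 0.60743057 -0.06975333]
(0.05, -0.051) [ 0.60453515 -0.12164376]
(0.005, 0.05) [ 0.54608032 -0.0277873 ]
```

>>> step_arm:
  increments:
    - [0,0,-0.022,0.25,0.3,0.3,0]
    - [0,0,-0.022,0.5,0.65,0.4,0]
    - [0,0,-0.022,0.5,0.65,0.4,0]
    - [0,0,-0.022,0.5,0.65,0.2,0]
    - [0,0,-0.022,0.5,0.65,0,0]
    - [0,0,-0.022,0.5,0.65,0,0]
    - [0,0,-0.022,0.5,0.65,0,0]
    - [0,0,-0.022,0.5,0.65,0,0]
  squeeze: 40

```text
time_s: 0.9
eef_pos: [0.3446, -0.3987, 0.2828]
orientation: [[-0.0, 0.138, -0.99], [0.001, -0.99, -0.138], [-1.0, -0.001, 0.0]]
contact_force: [0.5, -0.7, -0.0]
finger_gap: -0.0001
```

>>> step_arm:
  increments:
    - [0,0,0,0.5,0.65,0,0]
    - [0,0,0,0.5,0.65,0,0]
    - [0,0,0,0.5,0.65,0,0]
    - [0,0,0,0.5,0.65,0,0]
    - [0,0,0,0.6,0.65,0,0]
    - [0,0,0,0.6,0.65,0,0]
    - [0,0,0,0.6,0.65,0,0]
    - [0,0,0,0.6,0.65,0,0]

```text
time_s: 1.7
eef_pos: [0.5207, -0.1908, 0.2829]
orientation: [[-0.001, 0.139, -0.99], [0.0, -0.99, -0.139], [-1.0, -0.0, 0.001]]
contact_force: [-0.3, -0.3, -0.2]
finger_gap: -0.0002
```

>>> step_arm:
  increments:
    - [0,0,0,0.55,0.76,0,0]
    - [0,0,0,0.55,0.76,0,0]
    - [0,0,0,0.55,0.76,0,0]
    - [0,0,0,0.55,0.76,0,0]
    - [0,0,0,0,0,-0.6,0]
    - [0,0,0,0,0,-0.6,0]
    - [0,0,0,0,0,-0.6,0]
    - [0,0,0,0,0,-0.5,0]

```text
time_s: 2.5
eef_pos: [0.6073, -0.07, 0.1891]
orientation: [[-0.002, 0.14, -0.99], [0.001, -0.99, -0.14], [-1.0, -0.001, 0.002]]
contact_force: [-0.6, -0.0, -0.0]
finger_gap: -0.0
```

Run:
```python
from h import *
from cell import telemetry
s=telemetry.read_state();print(s["time_s"],s["eef_pos"].round(4) if hasattr(s["eef_pos"],'round') else s["eef_pos"],loc(s["eef_pos"]))
t=eyes.read_camera("top");b=eyes.read_camera("side")
c=lambda a,x,y,w,h:cv2.resize(a[y:y+h,x:x+w,::-1],(w*4,h*4),interpolation=cv2.INTER_CUBIC)
cv2.imwrite("pics/c1.png",np.hstack([c(t,240,140,100,110),c(b,150,140,100,110)]))
```

```text
2.5 [ 0.6073 -0.07    0.1891] [ 0.05983486 -0.00027324]
```

View pics/c1.png

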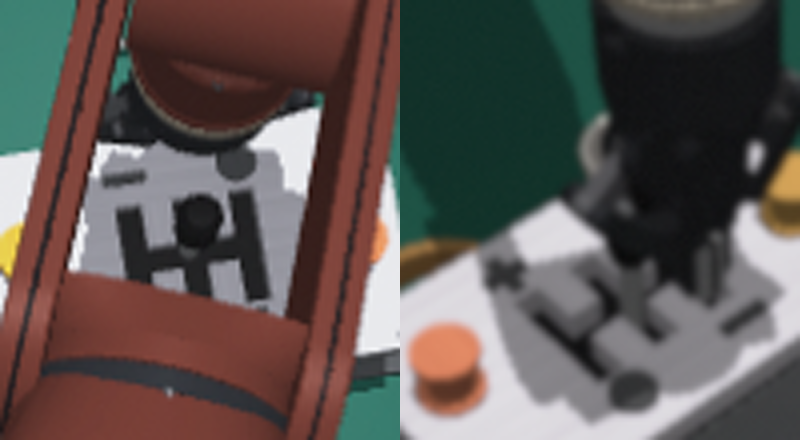

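The fingers are shut on the +x side of the lever. The grip top is still at px (290,193). Now I'll push it along -x to the cross track.

>>> step_arm:
  increments:
    - [0,0,0,-0.124,-0.017,0,0]
    - [0,0,0,-0.124,-0.017,0,0]
    - [0,0,0,-0.124,-0.017,0,0]
    - [0,0,0,-0.124,-0.017,0,0]
    - [0,0,0,-0.05,-0.007,0,0]
    - [0,0,0,-0.05,-0.007,0,0]
    - [0,0,0,-0.05,-0.007,0,0]
    - [0,0,0,-0.05,-0.007,0,0]

```text
time_s: 3.4
eef_pos: [0.5802, -0.0743, 0.1913]
orientation: [[0.0, 0.139, -0.99], [0.0, -0.99, -0.139], [-1.0, -0.0, -0.0]]
contact_force: [-0.3, 0.1, 0.1]
finger_gap: 0.0001
```

>>> step_arm:
  increments:
    - [0,0,0,-0.05,-0.007,0,0]
    - [0,0,0,-0.05,-0.007,0,0]
    - [0,0,0,-0.05,-0.007,0,0]
    - [0,0,0,-0.05,-0.007,0,0]

```text
time_s: 3.8
eef_pos: [0.5726, -0.0755, 0.1918]
orientation: [[0.001, 0.139, -0.99], [-0.0, -0.99, -0.139], [-1.0, 0.0, -0.001]]
contact_force: [2.0, 0.4, 1.9]
finger_gap: 0.0002
```

```bash
cat >> h.py <<'E'
def look(tag):
    from cell import telemetry
    s=telemetry.read_state();print(s["time_s"],s["eef_pos"],loc(s["eef_pos"]),s["contact_force"])
    t=eyes.read_camera("top");b=eyes.read_camera("side")
    c=lambda a,x,y,w,h:cv2.resize(a[y:y+h,x:x+w,::-1],(w*4,h*4),interpolation=cv2.INTER_CUBIC)
    cv2.imwrite(f"pics/{tag}.png",np.hstack([c(t,240,140,100,110),c(b,150,140,100,110)]))
E
python3 -c "from h import *;look('c2')"
```

```text
3.8 [ 0.57264716 -0.07549237  0.19178186] [ 0.0247579  -0.00090379] [1.97475784 0.44971466 1.8884589 ]
```

View pics/c2.png

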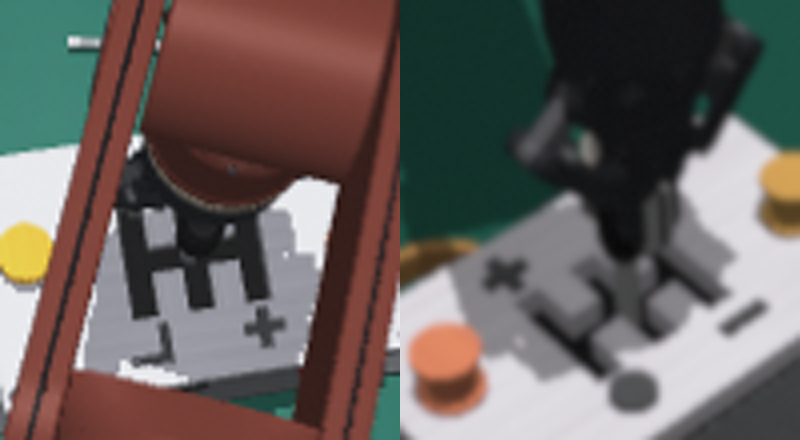

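Contact force is about 2 N and the gripper hides the grip. I'll move round to the lever's +y side and check its position there.

>>> step_arm:
  increments:
    - [0,0,0,0.37,0.051,0,0]
    - [0,0,0,0.37,0.051,0,0]
    - [0,0,0,-0.07,0.5,0,0]
    - [0,0,0,-0.07,0.5,0,0]
    - [0,0,0,-0.07,0.5,0,0]
    - [0,0,0,-0.44,-0.061,0,0]
    - [0,0,0,-0.44,-0.061,0,0]
    - [0,0,0,-0.44,-0.061,0,0]

```text
time_s: 4.7
eef_pos: [0.5392, -0.0185, 0.1905]
orientation: [[-0.002, 0.14, -0.99], [-0.0, -0.99, -0.14], [-1.0, -0.0, 0.002]]
contact_force: [0.2, -1.2, 0.1]
finger_gap: 0.0003
```

```bash
python3 -c "from h import *;look('c3')"
```

```text
4.7 [ 0.53921495 -0.01850155  0.19051568] [-0.00052394  0.06014123] [ 0.22740387 -1.21817856  0.13427057]
```

View pics/c3.png

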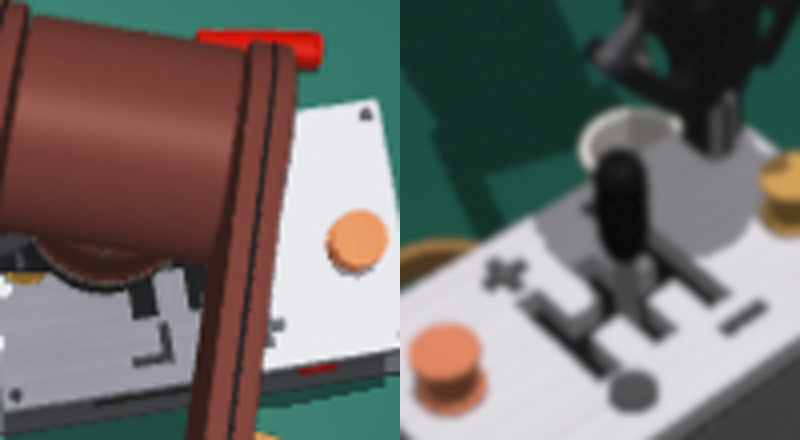

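The side view shows the grip top at about px (205,180), with the fingers clear on the +y side and the stem near the cross track. The top view is blocked.

Run:
```python
from h import *
for px in((205,178),(205,180.5),(206,180.5),(207,182.5)):
    q=plane("side",[px],.224)[0];print(px,loc(q)*1000)
# stem just below grip in c3: stem visible at crop (630,285)
for y in(250,):
    pass
im=cv2.imread("pics/c3.png")[:,400:]
g=cv2.cvtColor(im,cv2.COLOR_BGR2GRAY)
for r in range(140,330,10):
    print(r,g[r,170:280:5].tolist())
```

```text
(205, 178) [1.43166084 5.17606053]
(205, 180.5) [6.54272481 1.08162994]
(206, 180.5) [7.75202397 2.41152785]
(207, 182.5) [13.00100315  0.48563244]
140 [40, 60, 123, 184, 172, 137, 128, 128, 127, 127, 126, 121, 111, 104, 103, 104, 106, 110, 116, 123, 127, 125]
150 [52, 84, 153, 195, 160, 124, 111, 95, 74, 62, 59, 63, 75, 86, 103, 118, 126, 129, 130, 130, 130, 129]
160 [65, 74, 119, 179, 179, 121, 62, 34, 25, 21, 23, 25, 28, 39, 70, 108, 128, 131, 130, 129, 131, 131]
170 [66, 66, 73, 96, 107, 71, 33, 25, 27, 29, 32, 31, 26, 24, 32, 69, 113, 129, 131, 132, 131, 129]
180 [66, 66, 71, 83, 75, 43, 20, 20, 20, 22, 24, 21, 20, 18, 23, 57, 104, 127, 130, 130, 130, 130]
190 [89, 103, 115, 124, 108, 60, 23, 14, 14, 15, 16, 13, 15, 14, 17, 48, 95, 125, 130, 130, 131, 131]
200 [130, 131, 125, 112, 86, 44, 15, 10, 10, 10, 12, 12, 11, 10, 16, 47, 97, 126, 131, 131, 131, 130]
210 [133, 129, 110, 77, 50, 32, 16, 11, 11, 13, 10, 12, 11, 10, 13, 40, 91, 125, 131, 131, 130, 130]
220 [133, 134, 132, 125, 107, 70, 28, 12, 11, 11, 11, 11, 11, 10, 14, 35, 87, 122, 130, 130, 131, 130]
230 [134, 135, 134, 13
[... 291 characters left out ...]
124, 114, 102, 95, 96, 105, 103, 82, 51, 32, 29, 38, 64, 97, 107, 85, 45, 30, 43, 63, 76]
270 [154, 116, 94, 86, 81, 81, 85, 89, 90, 80, 70, 68, 71, 82, 103, 105, 88, 59, 28, 18, 24, 39]
280 [214, 198, 168, 118, 68, 45, 56, 72, 79, 75, 71, 72, 71, 74, 86, 93, 86, 64, 42, 63, 101, 111]
290 [222, 221, 219, 197, 137, 75, 36, 33, 51, 64, 70, 71, 71, 71, 80, 82, 87, 115, 155, 188, 210, 213]
300 [221, 222, 223, 215, 178, 118, 68, 30, 28, 51, 68, 71, 69, 65, 57, 87, 151, 198, 217, 221, 221, 222]
310 [201, 195, 175, 147, 113, 90, 65, 36, 30, 55, 76, 77, 74, 70, 54, 58, 95, 132, 174, 204, 218, 220]
320 [106, 105, 100, 97, 95, 83, 70, 80, 123, 168, 183, 161, 119, 85, 59, 48, 66, 82, 97, 127, 169, 201]
```

```bash
cat >> h.py <<'E'
def griptop(crop):  # upscaled side crop (x4, origin 150,140): top-of-grip edge, and side edges 20 px below it
    g=cv2.cvtColor(crop,cv2.COLOR_BGR2GRAY); m=(g<60).astype(np.uint8)
    n,l,st,ce=cv2.connectedComponentsWithStats(cv2.erode(m,np.ones((9,9),np.uint8)))
    return [(st[i].tolist(),ce[i].round(1)) for i in range(1,n) if st[i,4]>800]
E
python3 - <<'E'
from h import *
b=np.load("pics/side0.npy")
A=cv2.resize(b[140:250,150:250,::-1],(400,440),interpolation=cv2.INTER_CUBIC)
for i in(A,cv2.imread("pics/c3.png")[:,400:]): print(griptop(i))
p=eyes.camera_params("side");K=np.array([[p["fx"],0,p["cx"]],[0,p["fy"],p["cy"]],[0,0,1]])
for x in(0,.005,.0125):
    w=np.r_[wor((x,0)),.225-x*x/.45]
    print(x,cv2.projectPoints(w.reshape(1,3),cv2.Rodrigues(p["R"])[0],np.array(p["t"]),K,np.array([p["k1"],0,0,0.]))[0].ravel())
E
```

```text
[([0, 0, 133, 61, 4930], array([46.7, 22.8])), ([204, 163, 49, 105, 3365], array([228.5, 212.3]))]
[([0, 0, 400, 233, 44176], array([167.3,  74.3])), ([195, 155, 53, 107, 3878], array([221.8, 206.5]))]
0 [202.22209331 178.52182017]
0.005 [203.95901384 179.96142196]
0.0125 [206.59081745 182.22063995]
```

The grip top moved only about 6 mm and is still about 6 mm short of the cross track. That puts the fingers' contact offset at about 19 mm. I'll go back and push to local x ≈ 0.0185.

>>> step_arm:
  increments:
    - [0,0,0,0.44,0.061,0,0]
    - [0,0,0,0.44,0.061,0,0]
    - [0,0,0,0.44,0.061,0,0]
    - [0,0,0,0.07,-0.5,0,0]
    - [0,0,0,0.07,-0.5,0,0]
    - [0,0,0,0.07,-0.5,0,0]
    - [0,0,0,-0.3,-0.041,0,0]
    - [0,0,0,-0.3,-0.041,0,0]

```text
time_s: 5.6
eef_pos: [0.578, -0.0755, 0.1907]
orientation: [[-0.001, 0.138, -0.99], [0.0, -0.99, -0.138], [-1.0, -0.0, 0.001]]
contact_force: [0.1, 0.6, 1.0]
finger_gap: 0.0001
```

>>> step_arm:
  increments:
    - [0,0,0,-0.05,-0.007,0,0]
    - [0,0,0,-0.05,-0.007,0,0]
    - [0,0,0,-0.05,-0.007,0,0]
    - [0,0,0,-0.05,-0.007,0,0]
    - [0,0,0,-0.04,-0.006,0,0]
    - [0,0,0,0,0,0,0]

```text
time_s: 6.2
eef_pos: [0.5686, -0.0759, 0.1915]
orientation: [[0.001, 0.139, -0.99], [-0.0, -0.99, -0.139], [-1.0, 0.0, -0.001]]
contact_force: [2.2, 0.8, 0.2]
finger_gap: 0.0
```

Run:
```python
from h import *
look('c4');print(griptop(cv2.imread("pics/c4.png")[:,400:]))
```

```text
6.2 [ 0.56855818 -0.07593934  0.19153694] [ 0.0206463  -0.00078451] [2.18175378 0.83317671 0.20579476]
[([0, 0, 358, 259, 63041], array([153.1, 101.2]))]
```

>>> step_arm:
  increments:
    - [0,0,0,-0.05,-0.007,0,0]
    - [0,0,0,0,0,0,0]
    - [0,0,0,0.4,0.055,0,0]
    - [0,0,0,0.4,0.055,0,0]
    - [0,0,0,-0.07,0.5,0,0]
    - [0,0,0,-0.07,0.5,0,0]
    - [0,0,0,-0.07,0.5,0,0]

```text
time_s: 7.0
eef_pos: [0.589, -0.0115, 0.1907]
orientation: [[-0.002, 0.139, -0.99], [-0.0, -0.99, -0.139], [-1.0, -0.0, 0.002]]
contact_force: [0.4, -0.0, -0.7]
finger_gap: 0.0003
```

>>> step_arm:
  increments:
    - [0,0,0,-0.42,-0.058,0,0]
    - [0,0,0,-0.42,-0.058,0,0]
    - [0,0,0,-0.42,-0.058,0,0]

```text
time_s: 7.3
eef_pos: [0.5381, -0.0186, 0.1907]
orientation: [[-0.002, 0.14, -0.99], [-0.0, -0.99, -0.14], [-1.0, -0.0, 0.002]]
contact_force: [-0.2, 0.5, 0.7]
finger_gap: 0.0
```

Run:
```python
from h import *
look('c5');print(griptop(cv2.imread("pics/c5.png")[:,400:]))
```

```text
7.3 [ 0.53805892 -0.01862909  0.1907199 ] [-0.00168653  0.0601738 ] [-0.17449309  0.49930748  0.6567401 ]
[([0, 0, 400, 233, 43572], array([165.2,  74. ])), ([185, 148, 53, 108, 3867], array([213.4, 199.2]))]
```

The grip top is now within about 1 mm of the cross track. I'll push along -y and watch the force.

>>> step_arm:
  increments:
    - [0,0,0,0.035,-0.223,0,0]
    - [0,0,0,0.035,-0.223,0,0]
    - [0,0,0,0.035,-0.223,0,0]
    - [0,0,0,0.01,-0.075,0,0]
    - [0,0,0,0.01,-0.075,0,0]
    - [0,0,0,0.01,-0.075,0,0]
    - [0,0,0,0.01,-0.075,0,0]

```text
time_s: 8.1
eef_pos: [0.5454, -0.0574, 0.1914]
orientation: [[0.0, 0.14, -0.99], [0.001, -0.99, -0.14], [-1.0, -0.001, -0.0]]
contact_force: [0.5, 2.2, 1.7]
finger_gap: -0.0
```

>>> step_arm:
  increments:
    - [0,0,0,0.01,-0.075,0,0]
    - [0,0,0,0.01,-0.075,0,0]
    - [0,0,0,0.01,-0.075,0,0]

```text
time_s: 8.4
eef_pos: [0.5466, -0.0667, 0.1915]
orientation: [[0.0, 0.14, -0.99], [0.0, -0.99, -0.14], [-1.0, 0.0, -0.0]]
contact_force: [0.8, 1.8, 1.7]
finger_gap: -0.0003
```

>>> step_arm:
  increments:
    - [0,0,0,0.01,-0.075,0,0]
    - [0,0,0,0.01,-0.075,0,0]
    - [0,0,0,0.01,-0.075,0,0]
    - [0,0,0,0.01,-0.075,0,0]

```text
time_s: 8.8
eef_pos: [0.548, -0.0788, 0.1911]
orientation: [[-0.0, 0.139, -0.99], [0.0, -0.99, -0.139], [-1.0, -0.0, 0.0]]
contact_force: [0.5, 2.4, 0.4]
finger_gap: 0.0002
```

>>> step_arm:
  increments:
    - [0,0,0,0.01,-0.075,0,0]
    - [0,0,0,0.01,-0.075,0,0]
    - [0,0,0,0.01,-0.075,0,0]

```text
time_s: 9.1
eef_pos: [0.549, -0.0877, 0.1909]
orientation: [[-0.001, 0.139, -0.99], [0.0, -0.99, -0.139], [-1.0, -0.0, 0.001]]
contact_force: [0.1, 2.0, -0.8]
finger_gap: 0.0
```

>>> step_arm:
  increments:
    - [0,0,0,0.007,-0.05,0,0]
    - [0,0,0,0.007,-0.05,0,0]

```text
time_s: 9.3
eef_pos: [0.5496, -0.0918, 0.1911]
orientation: [[-0.001, 0.139, -0.99], [0.0, -0.99, -0.139], [-1.0, -0.0, 0.001]]
contact_force: [0.2, 2.1, -0.7]
finger_gap: 0.0
```

Run:
```python
from h import *
look('c6');print(griptop(cv2.imread("pics/c6.png")[:,400:]))
```

```text
9.3 [ 0.54964499 -0.091772    0.19109204] [-0.00026351 -0.01386739] [ 0.22984947  2.11049447 -0.74264333]
[([0, 0, 305, 295, 54617], array([130.4, 106.8]))]
```

View pics/c6.png

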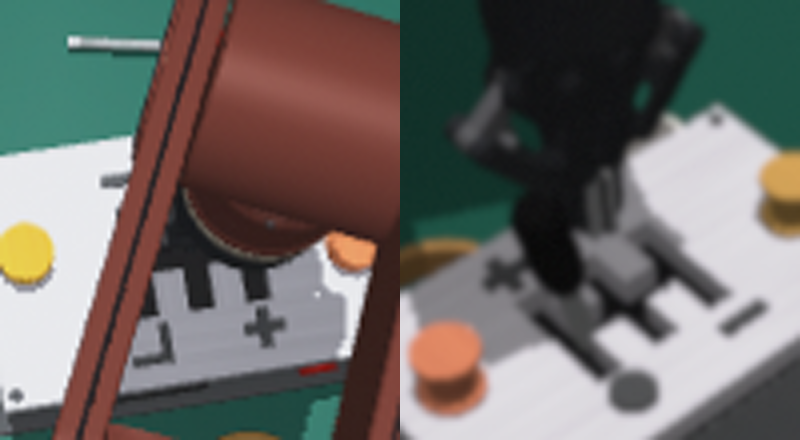

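The lever (side crop, about (550,245)) has crossed most of the way towards the plus-side track. The contact force is still about 2 N. I'll continue in small steps until the wall stops it.

>>> step_arm:
  increments:
    - [0,0,0,0.007,-0.05,0,0]
    - [0,0,0,0.007,-0.05,0,0]

```text
time_s: 9.6
eef_pos: [0.5503, -0.0956, 0.1912]
orientation: [[-0.0, 0.14, -0.99], [0.0, -0.99, -0.14], [-1.0, -0.0, 0.0]]
contact_force: [-0.2, 2.1, -0.1]
finger_gap: -0.0001
```

>>> step_arm:
  increments:
    - [0,0,0,0.007,-0.05,0,0]
    - [0,0,0,0.003,-0.025,0,0]

```text
time_s: 9.8
eef_pos: [0.5508, -0.0988, 0.1913]
orientation: [[-0.0, 0.139, -0.99], [-0.0, -0.99, -0.139], [-1.0, 0.0, 0.0]]
contact_force: [-0.4, 2.2, 0.2]
finger_gap: 0.0
```

>>> step_arm:
  increments:
    - [0,0,0,0.003,-0.025,0,0]
    - [0,0,0,0.003,-0.025,0,0]

```text
time_s: 10.0
eef_pos: [0.551, -0.1007, 0.1913]
orientation: [[0.0, 0.139, -0.99], [-0.0, -0.99, -0.139], [-1.0, 0.0, -0.0]]
contact_force: [-0.7, 1.3, -0.7]
finger_gap: 0.0003
```

>>> step_arm:
  increments:
    - [0,0,0,0.003,-0.025,0,0]
    - [0,0,0,0.003,-0.025,0,0]

```text
time_s: 10.2
eef_pos: [0.5513, -0.1027, 0.1913]
orientation: [[0.0, 0.139, -0.99], [0.0, -0.99, -0.139], [-1.0, -0.0, -0.0]]
contact_force: [-1.0, 1.0, -0.5]
finger_gap: 0.0003
```

>>> step_arm:
  increments:
    - [0,0,0,0.003,-0.025,0,0]

```text
time_s: 10.3
eef_pos: [0.5514, -0.1037, 0.1913]
orientation: [[0.0, 0.139, -0.99], [-0.0, -0.99, -0.139], [-1.0, 0.0, -0.0]]
contact_force: [0.7, 1.6, -0.4]
finger_gap: -0.0002
```

>>> step_arm:
  increments:
    - [0,0,0,0.003,-0.025,0,0]

```text
time_s: 10.4
eef_pos: [0.5515, -0.1047, 0.1913]
orientation: [[-0.0, 0.139, -0.99], [0.0, -0.99, -0.139], [-1.0, -0.0, 0.0]]
contact_force: [0.4, 1.8, -1.4]
finger_gap: -0.0002
```

>>> step_arm:
  increments:
    - [0,0,0,0.003,-0.025,0,0]

```text
time_s: 10.5
eef_pos: [0.5516, -0.1057, 0.1913]
orientation: [[0.0, 0.139, -0.99], [0.0, -0.99, -0.139], [-1.0, 0.0, -0.0]]
contact_force: [0.2, 3.0, -1.2]
finger_gap: -0.0001
```

>>> step_arm:
  increments:
    - [0,0,0,0.003,-0.025,0,0]

```text
time_s: 10.6
eef_pos: [0.5517, -0.1067, 0.1913]
orientation: [[-0.0, 0.139, -0.99], [0.0, -0.99, -0.139], [-1.0, -0.0, 0.0]]
contact_force: [-0.2, 2.1, -0.7]
finger_gap: -0.0001
```

Run:
```python
from h import *
look('c7')
```

```text
10.6 [ 0.55174242 -0.10669727  0.19128804] [-0.00023738 -0.0289393 ] [-0.1594333   2.12088027 -0.74866099]
```

View pics/c7.png

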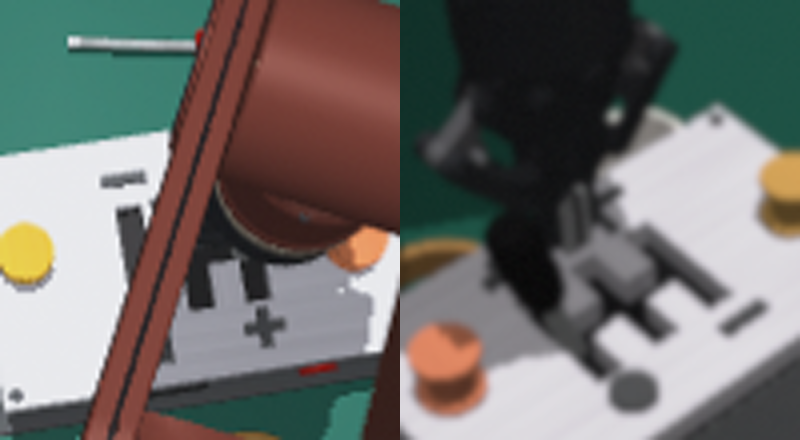

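The lever is now at the edge of the plus-side track. I'll keep taking 1 mm steps until the wall resists.

>>> step_arm:
  increments:
    - [0,0,0,0.003,-0.025,0,0]

```text
time_s: 10.8
eef_pos: [0.5518, -0.1076, 0.1913]
orientation: [[-0.0, 0.139, -0.99], [0.0, -0.99, -0.139], [-1.0, -0.0, 0.0]]
contact_force: [-0.4, 3.3, -0.9]
finger_gap: -0.0001
```

>>> step_arm:
  increments:
    - [0,0,0,0.003,-0.025,0,0]

```text
time_s: 10.9
eef_pos: [0.5519, -0.1083, 0.1912]
orientation: [[-0.0, 0.139, -0.99], [0.001, -0.99, -0.139], [-1.0, -0.001, 0.0]]
contact_force: [0.0, 5.2, -0.2]
finger_gap: -0.0
```

>>> step_arm:
  increments:
    - [0,0,0,0.003,-0.025,0,0]

```text
time_s: 11.0
eef_pos: [0.5519, -0.1087, 0.1911]
orientation: [[-0.001, 0.14, -0.99], [0.002, -0.99, -0.14], [-1.0, -0.002, 0.0]]
contact_force: [-1.6, 8.3, -0.7]
finger_gap: -0.0001
```

>>> step_arm:
  increments:
    - [0,0,0,0.002,-0.015,0,0]

```text
time_s: 11.1
eef_pos: [0.552, -0.1089, 0.191]
orientation: [[-0.001, 0.14, -0.99], [0.003, -0.99, -0.14], [-1.0, -0.003, 0.0]]
contact_force: [-0.7, 8.7, -0.4]
finger_gap: -0.0
```

The wall resists at about 8 N, so the lever is in the outer track. I'll back off and go round to the +x side.

>>> step_arm:
  increments:
    - [0,0,0,-0.055,0.4,0,0]
    - [0,0,0,0.454,0.063,0,0]
    - [0,0,0,0.454,0.063,0,0]
    - [0,0,0,0.454,0.063,0,0]
    - [0,0,0,0.062,-0.445,0,0]
    - [0,0,0,0.062,-0.445,0,0]
    - [0,0,0,-0.24,-0.033,0,0]
    - [0,0,0,-0.24,-0.033,0,0]

```text
time_s: 11.9
eef_pos: [0.589, -0.1259, 0.1911]
orientation: [[-0.001, 0.138, -0.99], [0.0, -0.99, -0.138], [-1.0, -0.0, 0.001]]
contact_force: [0.1, -0.2, 0.2]
finger_gap: 0.0001
```

Run:
```python
from h import *
look('c8');print(griptop(cv2.imread("pics/c8.png")[:,400:]))
```

```text
11.9 [ 0.58898795 -0.12594647  0.19108558] [ 0.03400897 -0.053125  ] [ 0.09272967 -0.24119641  0.21425791]
[([0, 0, 285, 318, 51477], array([122.2, 142.1]))]
```

View pics/c8.png

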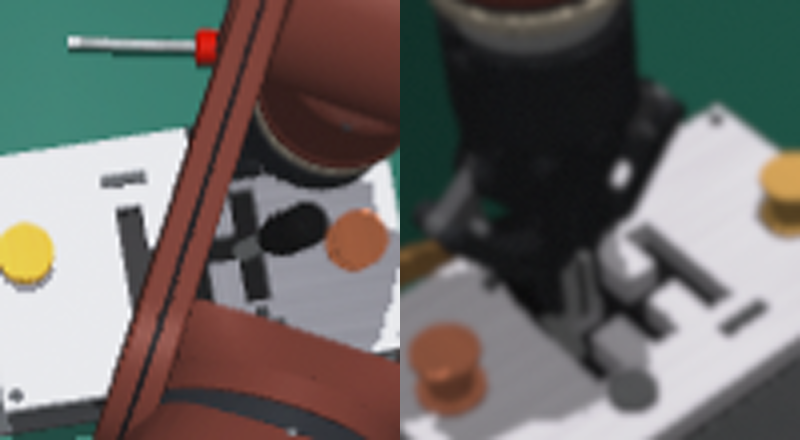

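The top view shows the stem at the crossing of the outer track (top crop about (248,245)), with the grip leaning to -y and the fingers on its +x side. Now I'll push -x into the plus slot.

>>> step_arm:
  increments:
    - [0,0,0,-0.124,-0.017,0,0]
    - [0,0,0,-0.124,-0.017,0,0]
    - [0,0,0,-0.074,-0.01,0,0]
    - [0,0,0,-0.074,-0.01,0,0]
    - [0,0,0,-0.074,-0.01,0,0]

```text
time_s: 12.5
eef_pos: [0.5718, -0.1273, 0.1916]
orientation: [[0.001, 0.14, -0.99], [-0.0, -0.99, -0.14], [-1.0, 0.0, -0.001]]
contact_force: [1.7, 0.5, -0.0]
finger_gap: 0.0002
```

>>> step_arm:
  increments:
    - [0,0,0,-0.074,-0.01,0,0]
    - [0,0,0,-0.074,-0.01,0,0]
    - [0,0,0,-0.074,-0.01,0,0]
    - [0,0,0,-0.074,-0.01,0,0]

```text
time_s: 12.9
eef_pos: [0.5597, -0.1293, 0.1915]
orientation: [[0.001, 0.139, -0.99], [-0.0, -0.99, -0.139], [-1.0, 0.001, -0.001]]
contact_force: [2.7, 0.2, -0.1]
finger_gap: -0.0001
```

>>> step_arm:
  increments:
    - [0,0,0,-0.074,-0.01,0,0]
    - [0,0,0,-0.074,-0.01,0,0]
    - [0,0,0,-0.05,-0.007,0,0]

```text
time_s: 13.2
eef_pos: [0.5514, -0.1302, 0.1912]
orientation: [[0.0, 0.139, -0.99], [-0.0, -0.99, -0.139], [-1.0, 0.0, 0.0]]
contact_force: [3.2, 0.0, -1.7]
finger_gap: -0.0002
```

>>> step_arm:
  increments:
    - [0,0,0,-0.05,-0.007,0,0]
    - [0,0,0,-0.05,-0.007,0,0]
    - [0,0,0,-0.05,-0.007,0,0]
    - [0,0,0,-0.05,-0.007,0,0]

```text
time_s: 13.6
eef_pos: [0.5434, -0.1311, 0.1911]
orientation: [[-0.0, 0.139, -0.99], [0.0, -0.99, -0.139], [-1.0, -0.0, 0.0]]
contact_force: [2.7, 0.1, -1.5]
finger_gap: -0.0002
```

>>> step_arm:
  increments:
    - [0,0,0,-0.025,-0.003,0,0]
    - [0,0,0,-0.025,-0.003,0,0]
    - [0,0,0,-0.025,-0.003,0,0]

```text
time_s: 13.9
eef_pos: [0.5405, -0.1315, 0.1912]
orientation: [[-0.0, 0.139, -0.99], [0.0, -0.99, -0.139], [-1.0, -0.0, 0.0]]
contact_force: [4.2, 0.9, -1.2]
finger_gap: 0.0
```

>>> step_arm:
  increments:
    - [0,0,0,-0.025,-0.003,0,0]
    - [0,0,0,-0.025,-0.003,0,0]

```text
time_s: 14.1
eef_pos: [0.5386, -0.1317, 0.1913]
orientation: [[-0.0, 0.139, -0.99], [0.0, -0.99, -0.139], [-1.0, -0.0, 0.0]]
contact_force: [3.1, 1.0, -1.1]
finger_gap: 0.0002
```

>>> step_arm:
  increments:
    - [0,0,0,-0.025,-0.003,0,0]

```text
time_s: 14.2
eef_pos: [0.5376, -0.1319, 0.1913]
orientation: [[-0.0, 0.139, -0.99], [0.0, -0.99, -0.139], [-1.0, -0.0, 0.0]]
contact_force: [2.3, 1.3, -1.1]
finger_gap: -0.0
```

>>> step_arm:
  increments:
    - [0,0,0,-0.025,-0.003,0,0]

```text
time_s: 14.3
eef_pos: [0.5366, -0.132, 0.1913]
orientation: [[-0.0, 0.139, -0.99], [0.0, -0.99, -0.139], [-1.0, -0.0, -0.0]]
contact_force: [2.9, 0.5, -1.1]
finger_gap: 0.0001
```

>>> step_arm:
  increments:
    - [0,0,0,-0.025,-0.003,0,0]

```text
time_s: 14.4
eef_pos: [0.5356, -0.1322, 0.1913]
orientation: [[0.0, 0.139, -0.99], [0.0, -0.99, -0.139], [-1.0, -0.0, -0.0]]
contact_force: [3.7, 2.1, -2.1]
finger_gap: -0.0002
```

>>> step_arm:
  increments:
    - [0,0,0,-0.025,-0.003,0,0]

```text
time_s: 14.5
eef_pos: [0.5351, -0.1322, 0.1914]
orientation: [[0.001, 0.139, -0.99], [0.0, -0.99, -0.139], [-1.0, -0.0, -0.001]]
contact_force: [6.8, 2.3, -2.6]
finger_gap: 0.0002
```

>>> step_arm:
  increments:
    - [0,0,0,-0.02,-0.003,0,0]

```text
time_s: 14.6
eef_pos: [0.5348, -0.1323, 0.1915]
orientation: [[0.003, 0.139, -0.99], [0.0, -0.99, -0.139], [-1.0, 0.0, -0.003]]
contact_force: [9.0, 3.3, -3.8]
finger_gap: 0.0
```

The slot end resists at about 10 N, at the predicted position (local x ≈ -0.0205). I'll withdraw +x, then up and clear.

>>> step_arm:
  increments:
    - [0,0,0,0.3,0.041,0,0]
    - [0,0,0,0.6,0.083,0,0]
    - [0,0,0,0.4,0.055,0.6,0]
    - [0,0,0,0,0,0.9,0]
    - [0,0,0,0,0,0.9,0]
    - [0,0,0,-0.2,0.9,0.3,0]
    - [0,0,0,-0.2,0.9,0.3,0]
    - [0,0,0,-0.2,0.9,0,0]

```text
time_s: 15.4
eef_pos: [0.5624, -0.0168, 0.3137]
orientation: [[0.002, 0.138, -0.99], [-0.001, -0.99, -0.138], [-1.0, 0.002, -0.002]]
contact_force: [0.3, 0.1, -0.3]
finger_gap: -0.0004
```

>>> step_arm:
  increments:
    - [0,0,0,-0.2,0.9,0,0]
    - [0,0,0,-0.2,0.9,0,0]
    - [0,0,0,-0.2,0.9,0,0]
    - [0,0,0,-0.2,0.9,0,0]
    - [0,0,0,-0.2,0.9,0,0]
    - [0,0,0,0,0.5,0,0]
    - [0,0,0,0,0,0,0]

```text
time_s: 16.1
eef_pos: [0.5213, 0.185, 0.3113]
orientation: [[-0.001, 0.143, -0.99], [-0.0, -0.99, -0.143], [-1.0, 0.0, 0.001]]
contact_force: [-0.5, -0.5, 0.0]
finger_gap: -0.0003
```

Run:
```python
from h import *
from cell import telemetry
s=telemetry.read_state();print(s["time_s"],s["eef_pos"],s["contact_force"])
t=eyes.read_camera("top");b=eyes.read_camera("side");np.save("pics/t9.npy",t);np.save("pics/s9.npy",b)
c=lambda a,x,y,w,h:cv2.resize(a[y:y+h,x:x+w,::-1],(400,480),interpolation=cv2.INTER_CUBIC)
cv2.imwrite("pics/c9.png",np.hstack([c(t,230,150,120,144),c(b,90,140,150,180)]))
p,e=tri((0,0),(0,0)) if 0 else (0,0)
```

```text
16.1 [0.52127773 0.18496243 0.31125511] [-0.53569512 -0.4857244   0.01549452]
```

View pics/c9.png

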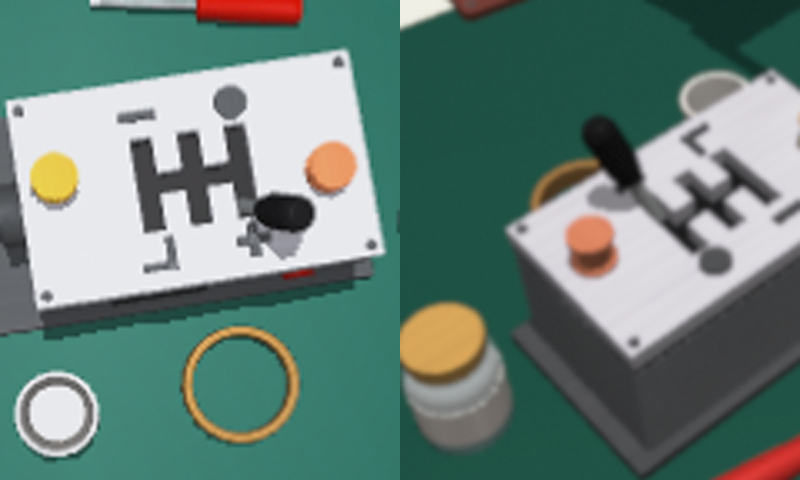

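The lever lies in the plus slot, leaning over the plus at top crop (245,240). The bobbins, cup, tape and jar look undisturbed. One numeric check before handing in.

Run:
```python
from h import *
p,e=tri((320.5,213.6),(164,188.8)); l=loc(p);print(p,e,l,"gate pt:",l*.13/p[2],"tips",np.arctan2(l,p[2]))
g=l*.13/p[2]; print("dist to plus",np.linalg.norm(g-np.array([-.05,-.034])))
# loose things moved? diff with the first picture away from lever
d=cv2.absdiff(np.load("pics/top0.npy"),np.load("pics/t9.npy")).max(2)
h0,h1=[cv2.cvtColor(np.load(f"pics/{n}.npy"),cv2.COLOR_RGB2HSV) for n in("top0","t9")]
for nm,(x,y) in dict(bobA=(329,200),bobB=(246,203),jar=(370,211),cup=(247,274),tape=(302,265),ferrite=(207,167),driver=(304,152)).items():
    print(nm,d[y-14:y+15,x-14:x+15].mean().round(1))
```

```text
[ 0.51323143 -0.14135839  0.20585368] 0.0031437804644116794 [-0.04314686 -0.05797833] gate pt: [-0.02724796 -0.03661428] tips [-0.20660873 -0.27453649]
dist to plus 0.02290174590585709
bobA 13.5
bobB 0.5
jar 0.7
cup 0.5
tape 0.8
ferrite 0.7
driver 0.9
```

```bash
python3 -c "
from cell import robot;print(robot.job_done())"
```

```text
the job is handed in; nothing more can be done
None
```

The lever is in the plus-marked slot, the -x/-y corner of the gate, and fully home against its end. I handed the job in with the arm lifted clear, at about 16 s of the 48 s allowed. With the fingers shut, I pushed the lever along -x to the cross track, along -y to the outer track wall, then along -x to the slot end.

**Lever position:** the final two-camera check puts the stem about 23 mm from the plus's centre (limit 29 mm). The tips read about -0.27 rad sideways and -0.21 rad fore. The two camera rays missed each other by 3 mm, and the grip top came out about 7 mm lower than expected, so treat these as good to a few millimetres.

**Forces:** contact read 2–4 N while the lever was sliding, and about 9–10 N at most against the gate walls (limit 40 N).

**Loose things:** six of the seven areas are unchanged between the first and last top pictures. The bobbin_a area did differ. I put that down to the lever and its shadow now being next to it, because its centre is at the same pixel as before.

**What went wrong:** the first -x push stopped about 6 mm short because the fingers made contact closer to the lever than I had assumed. I saw this in the side view and repeated the push.

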